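# Clamp the resin radius: snug the swing-arm knob, then an eighth of a turn

## Task

Swing the black steel clamp arm clockwise (seen from above) over the resin radius until it rests against its stop pillar, then turn the bar knob on the end of the arm clockwise until its resistance rises sharply, add one eighth of a turn (45 degrees) from that point and let go. Do not overtighten, as a quarter turn past that point would crack the resin, and leave the bone in its saddles and the mandible, hinge pin and kidney dish where they are.

Things in the scene. Friction and masses are not known exactly. Their poses are not given: they have to be found in the camera images.
- stand: Fixed clamp stand: grey-painted steel plate 200 x 250 x 12 mm on the ledge, yaw up to 0.35 rad. Origin: centre of its underside, z up. In its frame (mm): pivot post (26 across) at x 0, y 80; V saddles at x -50 and 50, y -80 carry the bone along x; stop pillar (14 across, top at z 107) at x -22, y 25. With the arm at its stop it points along -y, the knob's axis at x 0, y -80.
- pivot (a point): Point on the arm's vertical hinge axis, level with the arm's top face, 105 mm above the ledge; a nut 20 mm across stands 8 mm higher here. Axes as the stand's.
- swing (a joint): Clamp arm angle, rad: 0 fully open, growing clockwise from above; 1.2 = against its stop pillar, over the bone (hard end). Starts between 0 and 0.6. Stays where left; steady hinge friction about 0.5 N m (5 to 6 N when pushed 90 mm from the axis). Tightening the knob presses the arm towards its stop.
- push_point (a point): Middle of the arm's side face to push on, 90 mm from the hinge axis, 95 mm above the ledge. Frame turns with the arm: x from pivot to knob, y out of this face (push along -y), z up. The arm is a level black steel bar 28 mm wide, 85 to 105 mm above the ledge, with round 42 mm bosses at the pivot and, 160 mm from it, at the knob.
- knob_grip (a point): On the vertical axis of the bare aluminium bar knob at the arm's end, at the height to grip, 137 mm above the ledge. The knob is a bar 48 mm long, 13 mm wide, upright sides, from 120 to 150 mm above the ledge, on a 26 mm disc 4 mm thick (117 to 121 mm). x runs along the bar, y across it, z up; a half turn looks the same. Starts at any angle.
- knob: The same knob; origin on its axis 85 mm above the ledge, same axes. Clockwise from above tightens. It runs nearly free (0.03 N m) for an unknown 0.4 to 2.2 rad, then the foot bites: resistance jumps to about 0.5 N m within a few degrees, then rises 0.1 N m per rad. The bar may rock a few degrees in the fingers. It stays as left; turning it back does not undo an overtightening.
- foot (a joint): How far the round rubber foot under the knob (18 mm across) has been driven down on the bone since it bit, m: 0 until the resistance rises, then 1 mm per full turn, so an eighth of a turn is 0.00012 m, below what this reading resolves: judge by the resistance.
- radius: Loose resin forearm bone (radius), cream, 223 mm long, 90 g or so: round shaft 16 mm across, wider ends (22 and 29 mm), lying level in the two V saddles along the stand's x. Origin on the shaft's axis near mid-length, 50 mm above the ledge; x along the bone.
- mandible: Bystander: yellowed plastic lower jaw, U shape, about 110 x 100 mm, 75 mm high, on the ledge on the stand's -y side. Origin at its underside.
- hinge_pin: Bystander: brass hinge pin 87 mm long, 12 mm thick, lying on the ledge. Origin at its underside.
- kidney_dish: Bystander: small blue enamel kidney dish, about 190 x 100 mm, 36 mm high, on the ledge on the stand's +y side. Origin at its underside.
Not all that is in view belongs to the job. What is meant by the radius is not blue, red or yellow, and is the smaller of those in its own colour.

How it is judged:
By the outcome, as a careful person would: the job done as asked, in the order asked, and still so for the second after the job is handed in, with the robot touching nothing.
It also fails if it takes over 64 s, if anything falls off the work surface, if the arm or the gripper's body presses on something with over 40 N, if the wrist force passes 120 N, or if a joint passes its speed limit or range.

## Robot

A 6-joint arm with a two-finger parallel gripper is mounted at the origin on the work surface. World frame = base frame: x ahead of the robot, y to its left, z up, the work surface at z = 0. Lengths are in m, angles in rad, forces in N, time in s.
With the tool pointing down it reaches from about 0.25 to 0.775 m from the base axis. Payload 4 kg.
Tool frame: the origin (TCP) lies at the very end of the fingers, on their centre line; the grasp point (between the pads) lies 19 mm behind it; z points along the fingers, y is the line along which they close (so a half turn about z gives the same grasp; the last joint's range is limited). The gripper opens to 94 mm and grips with 3 to 60 N. Pads are 16 mm wide; open, the fingers measure 119 mm over their backs; the gripper's body (75 mm by 177 mm) begins 78 mm behind the grasp point.
Start: joints at [-1.274, 0.087, 1.371, -0, 1.684, -0.103], TCP at [0.214, -0.507, 0.206] pointing down, gripper open.
Joint ranges: [-3.1, 3.1], [-0.76, 2.03], [0.27, 2.55], [-1.08, 4.22], [0.17, 2.65], [-2.57, 2.57]. Speed limits (rad/s): [2.79, 2.79, 3.14, 3.14, 3.14, 3.14].

## Interface

Orientations are given as [roll, pitch, yaw] about the fixed x, y, z axes, in that order (R = Rz(yaw) Ry(pitch) Rx(roll)).
In Python, from bench import robot, snapshot, finder gives the robot as it stands.
- The arm moves only by the tool drive_tool, never from a script. Its argument "deltas" is text: rows parted by semicolons, each of 7 numbers parted by spaces: the shift along the tool's x, y, z each as a share of 100 mm, from -1 to 1, then the turn, a rotation vector about the tool's x, y, z each as a share of 90 degrees, from -1 to 1, then the finger opening in mm, from 0 to 94. In form: tx ty tz rx ry rz gripper; .... A call has 1 to 5 rows; each row is the pose to reach, as a shift and turn from the pose commanded when the call began, along the tool's axes at that moment; what a row does not reach only later rows make up. A row lasts 1/10 s, in which the tool goes at most 50 mm and 8.59 degrees, less where a joint would pass 70% of its speed; a pose out of reach is approached as far as the arm can. A call with a number of a shift or a turn outside -1 to 1 is refused whole. A call with a gripper value outside its range is refused whole. The fingers move at their own pace and stop on an object; the grip force is fixed at half the most. Time passes only in rows, so rows that repeat a pose let the fingers close. It gives the time, the measured TCP pose, the force, the opening and the grip force at its end, in the units of the state.
- robot.get_obs(): the state, without advancing time (a new reading comes with each control period).
- snapshot(name): name is "scene" or "top" or "wrist"; returns a dict with "img" (480x640x3 uint8, red, green, blue), "fx", "fy", "cx", "cy" (pixels), "T" (4x4, takes a point from camera to world coordinates); the wrist camera has in their place "hand_eye" (4x4, takes a point from camera to tool coordinates, whose origin is the TCP and whose axes are the flange's). Camera axes: x right, y up, looking along -z (the intrinsics and any distortion apply to the point x, -y, -z); pixel columns grow to the right and rows downward; lengths in m; the calibration is good to about 2 mm. A picture is of the moment at which its call begins: read the wrist's pose just before it. There is no depth.
- robot.close_job(): hands the job in; it is judged then, once.
Trained networks look in the newest picture that a camera, given by its name, has taken for a name from the list of things; names that differ only in an ending like _2 or _b are one class to them, and where a whole thing is asked for, a point or a joint stands for the part that bears it (a point fixed in the world has none). Each returns a list of dicts, best first, with "confidence" (0 to 1); they miss things now and then, are a little off and sometimes report something else, mostly with a low value. They report only what shows in the picture. A call takes as long as a camera call. They do not tell look-alikes from the thing itself.
- finder.look_for(camera, thing): "xy" ([column, row] in pixels, amid what is visible of it).
- finder.masks_of(camera, thing): "region" (480x640 bool, what is visible of it) and "xy" ([column, row] in pixels, amid what is visible of it).
- finder.landmark_of(camera, thing): "xy" ([column, row] in pixels: a listed point, or the origin of a listed thing).
The state is a dict: "time": time; "joint_positions": joint angles; "qvel": joint speeds; "joint_torque": joint torques, N m; "tool_pos": TCP position; "ee_rot": TCP orientation; "wrist_force": force on the tool from outside, world axes, zero at the start; "wrist_torque": the same for the moment, N m; "width": finger opening in m; "finger_force": force on a finger pad.
Only numpy, scipy, OpenCV 4.12 (cv2) and the standard library are available. Lean on these libraries where they do the work, as an engineer would, in place of code of your own. Each camera call takes 0.05 s, during which the arm holds its last target. There are 200 camera calls.

## Working session

There is one attempt and no reset: what is moved stays moved. The work goes in short steps, Python scripts to look and compute and a tool call to move; the robot and the scene stay as the last step left them, time stands still between calls to the robot, and variables do not carry over. Pictures are saved under pics/ and viewed, at most 10 in all, crops included, and the job is handed in when it is done.

Besides the shell and the picture viewer there is one more tool, called in YAML: its name, and indented under it one key for each argument. drive_tool: Moves the arm, as the interface text tells. Shift numbers are shares of 100 mm and turn numbers shares of 90 degrees, none past 1 either way. Its arguments: {"type":"object","properties":{"deltas":{"type":"string"}},"required":["deltas"]}

```bash
ls; mkdir -p pics; cat > h.py <<'E'
import numpy as np,cv2
from bench import robot,snapshot,finder
from scipy.spatial.transform import Rotation as R
def ray(s,xy,T):
    d=np.array([(xy[0]-s['cx'])/s['fx'],-(xy[1]-s['cy'])/s['fy'],-1.]); return T[:3,3],T[:3,:3]@d
def at(s,xy,z,T=None):
    o,d=ray(s,xy,s['T'] if T is None else T); return o+d*(z-o[2])/d[2]
def toolT():
    o=robot.get_obs();M=np.eye(4);M[:3,:3]=R.from_euler('xyz',o['ee_rot']).as_matrix();M[:3,3]=o['tool_pos'];return M
def proj(s,p,T=None):
    T=s['T'] if T is None else T
    q=np.linalg.inv(T)@np.r_[p,1]; return np.array([s['cx']+s['fx']*q[0]/-q[2],s['cy']+s['fy']*q[1]/q[2]])
E
python3 - <<'E'
from h import *
o=robot.get_obs();print({k:np.round(v,3) for k,v in o.items()})
Z=dict(pivot=.105,push_point=.095,knob_grip=.137,radius=.05,stand=0,mandible=0,kidney_dish=0,hinge_pin=0)
for c in('top','scene'):
    s=snapshot(c);cv2.imwrite(f'pics/{c}0.png',s['img'][:,:,::-1]);print(c,[k for k in s],s['T'][:3,3])
    for n,z in Z.items():
        for r in finder.landmark_of(c,n)[:3]:print(n,round(r['confidence'],2),np.round(r['xy']),at(s,r['xy'],z).round(3))
E
```

```text
pics
{'time': np.float64(0.0), 'joint_positions': array([-1.274,  0.088,  1.372,  0.   ,  1.684, -0.103]), 'qvel': array([-0.001,  0.   ,  0.001,  0.   , -0.   ,  0.   ]), 'joint_torque': array([-1.0000e-03, -3.4018e+01, -3.0243e+01,  7.2000e-02,  3.3000e-02,
       -0.0000e+00]), 'tool_pos': array([ 0.214, -0.506,  0.204]), 'ee_rot': array([-3.139, -0.   ,  0.4  ]), 'wrist_force': array([ 0.81 , -0.372, -0.202]), 'wrist_torque': array([-0.021, -0.015,  0.018]), 'finger_force': np.float64(0.0), 'width': np.float64(0.094)}
top ['img', 'fx', 'fy', 'cx', 'cy', 'T'] [ 0.27903031 -0.10342716  1.49063354]
push_point 0.81 [276. 212.] [ 0.562 -0.014  0.095]
knob_grip 0.49 [290. 185.] [ 0.628 -0.056  0.137]
radius 0.97 [409. 156.] [ 0.74  -0.398  0.05 ]
radius 0.94 [387. 351.] [ 0.182 -0.324  0.05 ]
radius 0.87 [329. 234.] [ 0.507 -0.165  0.05 ]
stand 0.83 [298. 247.] [ 0.477 -0.076  0.   ]
kidney_dish 0.93 [215. 226.] [0.537 0.169 0.   ]
hinge_pin 0.45 [338. 172.] [ 0.704 -0.193  0.   ]
scene ['img', 'fx', 'fy', 'cx', 'cy', 'T'] [1.17817813 0.044722   1.13896954]
pivot 0.95 [378. 244.] [ 0.48  -0.003  0.105]
push_point 0.94 [360. 284.] [ 0.574 -0.02   0.095]
knob_grip 0.69 [335. 295.] [ 0.632 -0.056  0.137]
radius 0.98 [130. 222.] [ 0.521 -0.536  0.05 ]
radius 0.98 [151. 340.] [ 0.768 -0.383  0.05 ]
radius 0.9 [338. 409.] [ 0.809 -0.006  0.05 ]
stand 0.95 [337. 268.] [ 0.492 -0.082  0.   ]
mandible 0.7 [223. 258.] [ 0.528 -0.328  0.   ]
hinge_pin 0.77 [255. 348.] [ 0.714 -0.196  0.   ]
```

View pics/scene0.png

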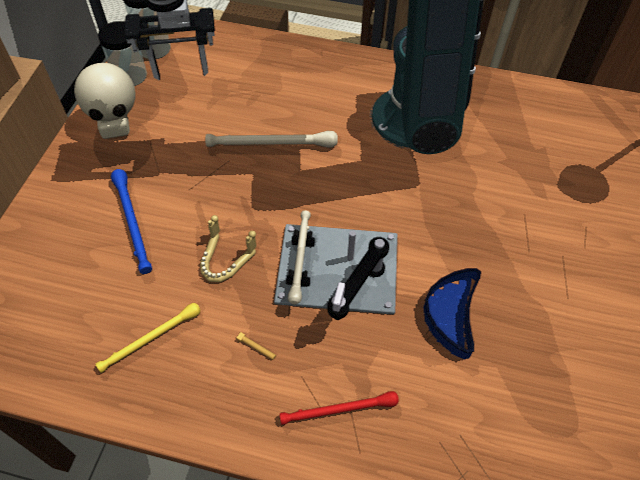

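View pics/top0.png

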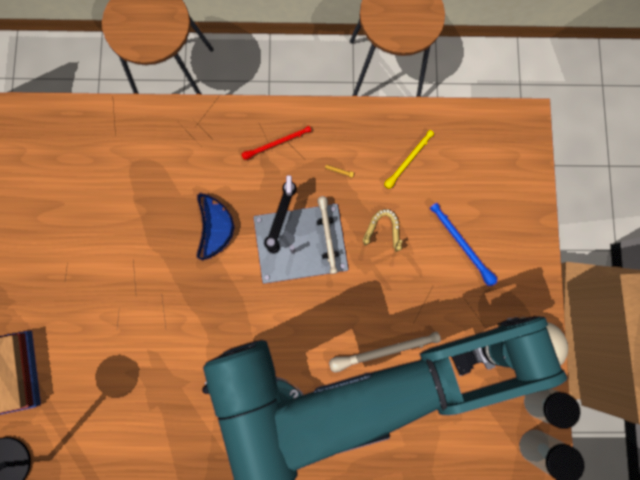

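The cream candidates are the bone in the saddles at about (300,257) in scene and the larger loose cream bone at (270,140). The one in the saddles is smaller and matches the 223 mm radius. I'll confirm it in a crop and get the stand's yaw.

```bash
cat >> h.py <<'E'
def to(p,yaw=None):
    M=toolT();d=M[:3,:3].T@(np.array(p)-M[:3,3])*10
    y0=np.arctan2(M[1,0],M[0,0]);
    t=0 if yaw is None else -((yaw-y0+np.pi)%(2*np.pi)-np.pi)/(np.pi/2)
    print('delta',d.round(3),'rz',round(t,3),'yaw',round(y0,3))
E
python3 - <<'E'
from h import *
s=snapshot('scene');im=s['img']
cv2.imwrite('pics/crop.png',cv2.resize(im[110:320,190:410],None,fx=2.8,fy=2.8,interpolation=cv2.INTER_CUBIC)[:,:,::-1])
for c in('scene','top'):
    s=snapshot(c)
    r=[m for m in finder.masks_of(c,'radius')]
    for m in r:
        rr=m['region'];ys,xs=np.nonzero(rr);P=np.array([at(s,(x,y),.05)[:2] for x,y in zip(xs,ys)])
        w,v=np.linalg.eigh(np.cov(P.T));u=v[:,1];q=(P-P.mean(0))@u
        print(c,round(m['confidence'],2),np.round(m['xy']),P.mean(0).round(3),'yaw',round(np.arctan(u[1]/u[0]),3),'len',round(np.ptp(q),3),im[int(ys.mean()),int(xs.mean())] if c=='scene' else '')
E
```

```text
scene 0.83 [338. 406.] [ 0.806 -0.004] yaw -1.144 len 0.216 [224  53  50]
scene 0.83 [150. 338.] [ 0.759 -0.388] yaw -0.675 len 0.215 [239 235  95]
scene 0.72 [130. 219.] [ 0.512 -0.538] yaw 0.632 len 0.299 [ 45  92 211]
scene 0.68 [298. 265.] [ 0.523 -0.158] yaw 0.157 len 0.233 [202 193 167]
scene 0.57 [274. 140.] [ 0.21  -0.304] yaw -1.293 len 0.312 [135 129 112]
top 0.97 [469. 251.] [ 0.474 -0.553] yaw 0.63 len 0.281 
top 0.88 [273. 142.] [ 0.777 -0.006] yaw -1.153 len 0.216 
top 0.8 [329. 228.] [ 0.517 -0.158] yaw 0.159 len 0.222 
top 0.71 [405. 162.] [ 0.728 -0.393] yaw -0.688 len 0.222 
top 0.56 [375. 357.] [ 0.179 -0.306] yaw -1.311 len 0.312
```

View pics/crop.png

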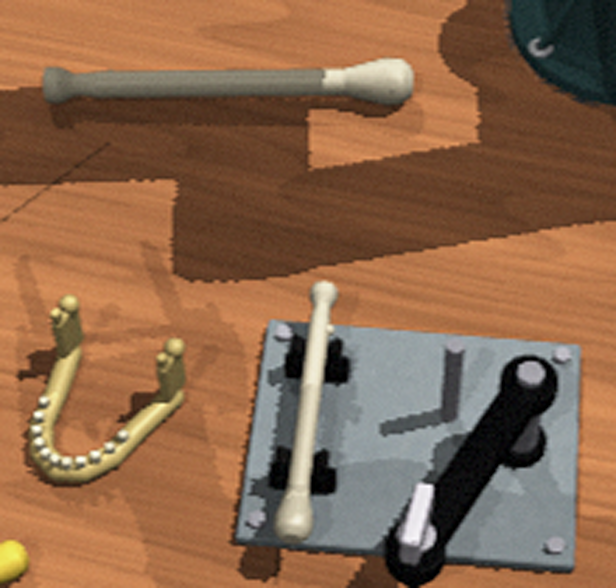

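drive_tool:
  deltas: "0.9 -0.57 -0.3 0 0 0 0;0.9 -0.57 -0.3 0 0 0 0;0.9 -0.57 -0.3 0 0 0 0"

```text
time: 1.45
tool_pos: [0.2771, -0.4169, 0.238]
ee_rot: [3.138, -0.002, 0.404]
wrist_force: [0.5, -0.2, -0.2]
width: 0.0733
finger_force: 0.0
```

drive_tool:
  deltas: "0.9 -0.57 0 0 0 0 0;0.9 -0.57 0 0 0 0 0;0.9 -0.57 0 0 0 0 0"

```text
time: 1.75
tool_pos: [0.3375, -0.3285, 0.2358]
ee_rot: [3.141, -0.002, 0.405]
wrist_force: [-1.4, -0.7, -0.3]
width: 0.0496
finger_force: 0.0
```

drive_tool:
  deltas: "0.9 -0.57 0 0 0 0 0;0.9 -0.57 0 0 0 0 0;0.9 -0.57 0 0 0 0 0"

```text
time: 2.05
tool_pos: [0.398, -0.2414, 0.2354]
ee_rot: [-3.141, -0.001, 0.405]
wrist_force: [0.1, -1.1, -0.9]
width: 0.0255
finger_force: 0.0
```

drive_tool:
  deltas: "0.9 -0.57 0 0 0 0 0;0.9 -0.57 0 0 0 0 0;0.9 -0.57 0 0 0 0 0"

```text
time: 2.35
tool_pos: [0.4586, -0.1543, 0.2351]
ee_rot: [-3.141, -0.0, 0.405]
wrist_force: [-1.4, -1.0, -0.2]
width: 0.002
finger_force: 0.0
```

The crop confirms it: the cream bone in the saddles (crop 310,410) is 222 mm long, against 312 mm for the other cream one. Stand yaw is about 0.158, and the knob bar is at crop (417,520). Going on to the pre-push spot.

drive_tool:
  deltas: "0.9 -0.57 0 0 0 -0.1 0;0.9 -0.57 0 0 0 -0.2 0;0.9 -0.57 0 0 0 -0.26 0"

```text
time: 2.65
tool_pos: [0.5193, -0.0673, 0.2347]
ee_rot: [-3.141, -0.0, 0.817]
wrist_force: [-0.8, -0.6, -0.6]
width: 0.0009
finger_force: 0.0
```

```bash
python3 - <<'E'
from h import *
M=toolT();s=snapshot('wrist');T=M@s['hand_eye'];cv2.imwrite('pics/w1.png',s['img'][:,:,::-1]);print(M[:3,3],[k for k in s])
for n,z in dict(pivot=.105,push_point=.095,knob_grip=.137).items():
    for r in finder.landmark_of('wrist',n)[:2]:print(n,round(r['confidence'],2),np.round(r['xy']),at(s,r['xy'],z,T).round(4))
to([.59,.04,.235],1.22)
E
```

```text
[ 0.51932978 -0.0672735   0.234656  ] ['img', 'fx', 'fy', 'cx', 'cy', 'hand_eye']
pivot 0.85 [226. 205.] [ 0.4804 -0.0022  0.105 ]
push_point 0.84 [315. 144.] [ 0.5668 -0.0168  0.095 ]
push_point 0.73 [471. 352.] [ 0.5444 -0.2548  0.095 ]
knob_grip 0.93 [411. 118.] [ 0.6283 -0.05    0.137 ]
delta [ 1.302e+00 -2.450e-01 -1.000e-03] rz -0.265 yaw 0.804
```

View pics/w1.png

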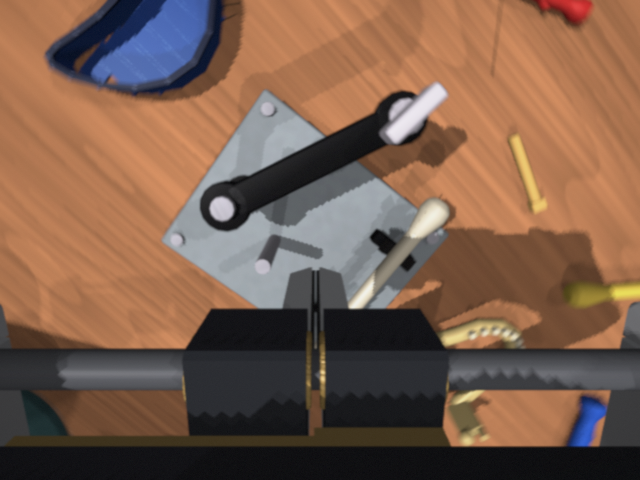

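The wrist view shows the pivot nut at (222,208), the knob at (408,118), the pillar at (263,265), and clear space to the arm's left. Arm heading is about -0.31 rad. Descending beside the arm.

drive_tool:
  deltas: "1 -0.07 0 0 0 -0.1 0;1 -0.07 0 0 0 -0.2 0;1 -0.07 0 0 0 -0.285 0;1 -0.07 0.5 0 0 -0.285 0;1 -0.07 0.9 0 0 -0.285 0"

```text
time: 3.35
tool_pos: [0.5822, 0.006, 0.145]
ee_rot: [3.139, 0.0, 1.252]
wrist_force: [0.5, -0.7, -0.2]
width: -0.0001
finger_force: 0.0
```

drive_tool:
  deltas: "0 0 0.3 0 0 0 0;0 0 0.65 0 0 0 0;0 0 0.65 0 0 0 0"

```text
time: 3.65
tool_pos: [0.5771, 0.0062, 0.0745]
ee_rot: [-3.13, 0.004, 1.252]
wrist_force: [-0.3, 0.1, -0.1]
width: 0.0006
finger_force: 0.0
```

```bash
cat > arc.py <<'E'
import sys
from h import *
a0,=map(float,sys.argv[1:2]);off=float(sys.argv[2]);st=float(sys.argv[3]);n=int(sys.argv[4])
M=toolT();P=np.array([.4804,-.0022])
for i in range(1,n+1):
    a=a0-st*i;p=P+.095*np.array([np.cos(a),np.sin(a)])+off*np.array([-np.sin(a),np.cos(a)])
    d=M[:3,:3].T@(np.r_[p,.08]-M[:3,3])*10;y0=np.arctan2(M[1,0],M[0,0])
    print(round(a,3),d.round(3),round((y0-a-np.pi/2)/(np.pi/2),3))
print(M[:3,3],y0)
E
python3 arc.py -.31 .022 .08 5
```

```text
-0.39 [-0.231  0.07  -0.055] 0.045
-0.47 [-0.308  0.079 -0.055] 0.096
-0.55 [-0.386  0.082 -0.054] 0.147
-0.63 [-0.464  0.079 -0.054] 0.198
-0.71 [-0.542  0.069 -0.054] 0.249
[0.5771303  0.00615686 0.07452382] 1.2516023262819498
```

drive_tool:
  deltas: "-0.23 0.07 -0.05 0 0 0.045 0;-0.31 0.08 -0.05 0 0 0.096 0;-0.39 0.08 -0.05 0 0 0.147 0;-0.46 0.08 -0.05 0 0 0.198 0;-0.54 0.07 -0.05 0 0 0.249 0"

```text
time: 4.15
tool_pos: [0.5736, -0.0456, 0.0874]
ee_rot: [3.139, -0.005, 0.859]
wrist_force: [4.2, 3.0, -4.2]
width: 0.0003
finger_force: 2.6
```

```bash
python3 arc.py -.71 .022 .08 5
```

```text
-0.79 [-0.135 -0.025  0.073] 0.05
-0.87 [-0.213 -0.016  0.073] 0.101
-0.95 [-0.291 -0.014  0.072] 0.152
-1.03 [-0.369 -0.018  0.072] 0.203
-1.11 [-0.446 -0.028  0.071] 0.254
[ 0.57355154 -0.04558737  0.08739019] 0.8592481020838831
```

drive_tool:
  deltas: "-0.11 -0.01 0.03 0 0 0.05 0;-0.19 -0.01 0.03 0 0 0.101 0;-0.27 -0.01 0.03 0 0 0.152 0;-0.34 -0.01 0.03 0 0 0.203 0;-0.42 -0.02 0.03 0 0 0.254 0"

```text
time: 4.65
tool_pos: [0.5472, -0.0784, 0.0866]
ee_rot: [3.134, -0.01, 0.46]
wrist_force: [6.5, -0.6, -1.1]
width: 0.0003
finger_force: 2.8
```

```bash
python3 arc.py -1.11 .022 .06 5
```

```text
-1.17 [-0.097 -0.019  0.064] 0.038
-1.23 [-0.155 -0.011  0.064] 0.076
-1.29 [-0.214 -0.006  0.063] 0.114
-1.35 [-0.272 -0.005  0.063] 0.152
-1.41 [-0.331 -0.008  0.062] 0.19
[ 0.54720103 -0.07844175  0.08655763] 0.45977448721372
```

drive_tool:
  deltas: "-0.08 -0.02 0.03 0 0 0.038 0;-0.13 -0.01 0.03 0 0 0.076 0;-0.18 -0.01 0.03 0 0 0.114 0;-0.22 -0.01 0.03 0 0 0.14 0;-0.25 -0.01 0.03 0 0 0.165 0"

```text
time: 5.15
tool_pos: [0.5245, -0.0898, 0.0843]
ee_rot: [3.134, -0.012, 0.202]
wrist_force: [6.2, -2.9, 1.1]
width: 0.0006
finger_force: 2.7
```

```bash
python3 arc.py -1.37 .022 .044 1
```

```text
-1.414 [-0.08   0.012  0.042] 0.029
[ 0.52451317 -0.08979437  0.08429097] 0.20179399671208983
```

drive_tool:
  deltas: "-0.03 0 0 0 0 0.015 0;-0.06 0 0 0 0 0.03 0;-0.08 0 0 0 0 0.03 0;-0.1 0 0 0 0 0.03 0"

```text
time: 5.55
tool_pos: [0.5159, -0.092, 0.0843]
ee_rot: [3.134, -0.015, 0.156]
wrist_force: [10.9, -2.4, -2.5]
width: 0.0005
finger_force: 5.7
```

drive_tool:
  deltas: "-0.03 0 0 0 0 0 0;-0.05 0 0 0 0 0 0;-0.05 0 0 0 0 0 0"

```text
time: 5.85
tool_pos: [0.516, -0.0919, 0.0845]
ee_rot: [3.133, -0.027, 0.156]
wrist_force: [21.5, -1.3, -10.2]
width: 0.0006
finger_force: 10.6
```

The arm no longer moves and the force climbs to 21 N, so it's at the stop. Backing off and looking at the knob.

drive_tool:
  deltas: "0.25 0 0 0 0 0 0;0.3 0 0 0 0 0 0;0.3 0 -0.5 0 0 0 0;0.3 0 -1 0 0 0 0;0.3 0 -1 0 0 0 94"

```text
time: 6.35
tool_pos: [0.5387, -0.0866, 0.19]
ee_rot: [3.134, -0.015, 0.158]
wrist_force: [0.4, -0.2, 1.0]
width: 0.0053
finger_force: 0.0
```

drive_tool:
  deltas: "-0.4 0.2 -0.7 0 0 0 94;-0.8 0.5 -0.7 0 0 0 94;-1 0.7 -0.7 0 0 0 94;-1 0.7 -0.7 0 0 0 94"

```text
time: 6.75
tool_pos: [0.4446, -0.1739, 0.2532]
ee_rot: [3.136, -0.003, 0.151]
wrist_force: [-0.3, -0.1, -0.1]
width: 0.0372
finger_force: 0.0
```

drive_tool:
  deltas: "-0.3 0 0 0 0 0 94;-0.5 0 0 0 0 0 94;-0.5 0 0 0 0 0 94"

```text
time: 7.05
tool_pos: [0.3964, -0.1776, 0.2502]
ee_rot: [3.141, -0.001, 0.157]
wrist_force: [0.3, -0.3, -0.4]
width: 0.0609
finger_force: 0.0
```

```bash
cat > look.py <<'E'
import sys
from h import *
M=toolT();s=snapshot('wrist');T=M@s['hand_eye'];cv2.imwrite(sys.argv[1],s['img'][:,:,::-1]);print(M[:3,3],robot.get_obs()['joint_positions'].round(3))
for n,z in dict(pivot=.105,knob_grip=.137,radius=.05).items():
    for r in finder.landmark_of('wrist',n)[:2]:print(n,round(r['confidence'],2),np.round(r['xy']),at(s,r['xy'],z,T).round(4))
for m in finder.masks_of('wrist','knob_grip')[:2]:
    c,(w,h),a=cv2.minAreaRect(np.argwhere(m['region'])[:,::-1].astype(np.float32));b=cv2.boxPoints((c,(w,h),a))
    B=np.array([at(s,p,.15,T) for p in b])[:,:2];e=[B[1]-B[0],B[2]-B[1]];print('mask',m['confidence'],np.round(c),B.mean(0).round(4),[(np.linalg.norm(v).round(4),np.arctan2(v[1],v[0]).round(3)) for v in e])
E
python3 look.py pics/w2.png
```

```text
[ 0.39638023 -0.17757612  0.25019028] [-0.55  -0.176  1.536  0.     1.78   0.863]
pivot 0.61 [113.  94.] [0.4783 0.0005 0.105 ]
knob_grip 0.78 [314.  93.] [ 0.5008 -0.1606  0.137 ]
radius 0.77 [404. 396.] [ 0.2039 -0.3119  0.05  ]
mask 0.88 [316.  92.] [ 0.4996 -0.162 ] [(np.float64(0.0469), np.float64(-0.978)), (np.float64(0.0226), np.float64(-2.477))]
mask 0.75 [314. 106.] [ 0.4857 -0.1629] [(np.float64(0.0152), np.float64(-1.413)), (np.float64(0.1423), np.float64(-2.978))]
```

View pics/w2.png

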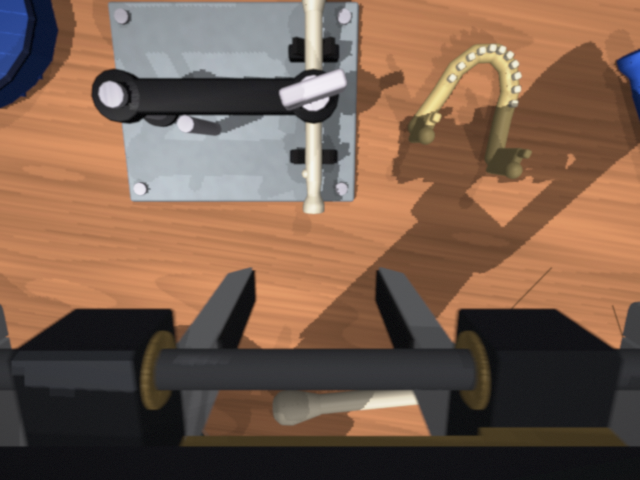

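The arm lies over the bone against the pillar side (190,125). The knob centre is at (313,90), with its bar from (283,98) to (343,80), a world angle of about -1.1 rad. I'll rotate to yaw 2.06, which leaves room to turn clockwise, standing off behind the knob for one close look.

drive_tool:
  deltas: "0.4 0.3 0 0 0 -0.095 94;0.7 0.5 0 0 0 -0.19 94;0.7 0.5 0 0 0 -0.285 94;0.7 0.5 0 0 0 -0.38 94;0.7 0.5 0 0 0 -0.47 94"

```text
time: 7.8
tool_pos: [0.4761, -0.2153, 0.2484]
ee_rot: [-3.14, 0.0, 0.905]
wrist_force: [-0.1, -0.4, -0.3]
width: 0.0939
finger_force: 0.0
```

drive_tool:
  deltas: "0 0 0 0 0 -0.095 94;0 0 0 0 0 -0.19 94;0 0 0 0 0 -0.285 94;0 0 0 0 0 -0.38 94;0 0 0 0 0 -0.47 94"

```text
time: 8.3
tool_pos: [0.4758, -0.2152, 0.2489]
ee_rot: [-3.141, -0.001, 1.643]
wrist_force: [-0.3, 0.7, -0.3]
width: 0.0941
finger_force: 0.0
```

drive_tool:
  deltas: "0 0 0 0 0 -0.095 94;0 0 0 0 0 -0.19 94;0 0 0 0 0 -0.27 94;0 0 0 0 0 -0.27 94"

```text
time: 8.7
tool_pos: [0.4757, -0.2152, 0.2489]
ee_rot: [-3.141, -0.001, 2.061]
wrist_force: [0.3, 0.2, 1.0]
width: 0.0938
finger_force: 0.0
```

```bash
python3 - <<'E'
from h import *
to([.55,-.25,.25],2.06)
E
```

```text
delta [-0.657  0.492 -0.011] rz 0.001 yaw 2.061
```

drive_tool:
  deltas: "-0.33 0.25 0 0 0 0 94;-0.66 0.49 0 0 0 0 94;-0.66 0.49 0 0 0 0 94"

```text
time: 9.0
tool_pos: [0.5522, -0.2519, 0.2447]
ee_rot: [-3.139, -0.004, 2.058]
wrist_force: [-1.3, 1.3, -1.1]
width: 0.0938
finger_force: 0.0
```

```bash
python3 look.py pics/w3.png
```

```text
[ 0.55219505 -0.25190955  0.24467452] [-0.521  0.212  1.15   0.     1.785 -1.009]
knob_grip 0.64 [317.  95.] [ 0.5043 -0.1599  0.137 ]
radius 0.94 [158. 396.] [ 0.4917 -0.5178  0.05  ]
radius 0.73 [397. 393.] [ 0.7284 -0.3879  0.05  ]
mask 0.72 [463. 228.] [ 0.6438 -0.1932] [(np.float64(0.0576), np.float64(1.286)), (np.float64(0.0126), np.float64(-0.284))]
mask 0.6 [316.  92.] [ 0.5035 -0.1604] [(np.float64(0.022), np.float64(0.487)), (np.float64(0.0482), np.float64(-1.073))]
```

View pics/w3.png

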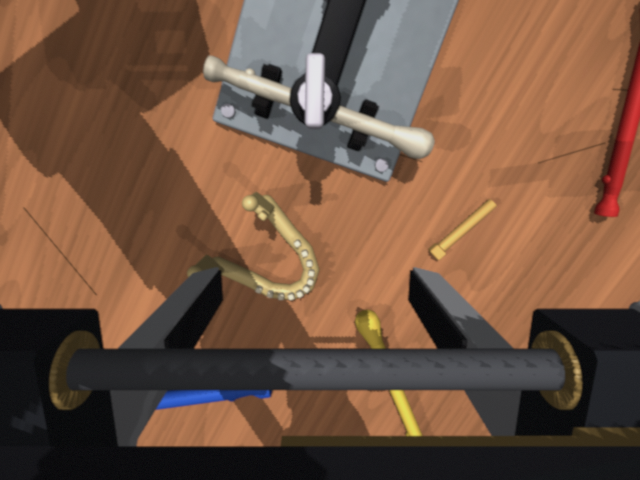

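The bar stands upright in the view at (316,88), so it's aligned with the tool's x axis.

```bash
python3 - <<'E'
from h import *
to([.504,-.160,.125],2.06)
E
```

```text
delta [1.01  0.027 1.253] rz -0.0 yaw 2.06
```

drive_tool:
  deltas: "0.5 0.02 0 0 0 0 50;1 0.03 0.1 0 0 0 50;1 0.03 0.4 0 0 0 50;1 0.03 0.6 0 0 0 50;1 0.03 0.6 0 0 0 50"

```text
time: 9.75
tool_pos: [0.5025, -0.1596, 0.1876]
ee_rot: [-3.139, -0.003, 2.06]
wrist_force: [0.3, 0.6, -0.6]
width: 0.0574
finger_force: 0.0
```

```bash
python3 - <<'E'
from h import *
to([.504,-.160,.125],2.06)
E
```

```text
delta [-0.012  0.013  0.625] rz 0.0 yaw 2.06
```

drive_tool:
  deltas: "0 0.01 0.3 0 0 0 50;0 0.01 0.6 0 0 0 50;0 0.01 0.62 0 0 0 50;0 0.01 0.62 0 0 0 30;0 0.01 0.62 0 0 0 20"

```text
time: 10.25
tool_pos: [0.5071, -0.1614, 0.1303]
ee_rot: [3.139, 0.004, 2.06]
wrist_force: [-0.1, 0.2, 0.3]
width: 0.0372
finger_force: 0.0
```

drive_tool:
  deltas: "0 0 0 0 0 0 0;0 0 0 0 0 0 0;0 0 0 0 0 0 0;0 0 0 0 0 0 0;0 0 0 0 0 0 0"

```text
time: 10.75
tool_pos: [0.5058, -0.1617, 0.1286]
ee_rot: [-3.141, 0.002, 2.06]
wrist_force: [-2.6, -3.0, 5.2]
width: 0.0128
finger_force: 30.0
```

```bash
cat > st.py <<'E'
from h import *
o=robot.get_obs();print({k:np.round(o[k],3) for k in('time','tool_pos','ee_rot','wrist_force','wrist_torque','width','finger_force','joint_positions','joint_torque')})
E
python3 st.py
```

```text
{'time': np.float64(10.75), 'tool_pos': array([ 0.506, -0.162,  0.129]), 'ee_rot': array([-3.141e+00,  2.000e-03,  2.060e+00]), 'wrist_force': array([-2.564, -2.983,  5.231]), 'wrist_torque': array([-0.619,  0.511,  0.049]), 'width': np.float64(0.013), 'finger_force': np.float64(29.998), 'joint_positions': array([-0.415,  0.072,  1.54 , -0.002,  1.528, -0.904]), 'joint_torque': array([ 1.8910e+00, -2.9851e+01, -2.7572e+01,  1.3870e+00, -4.8600e-01,
        1.9000e-02])}
```

drive_tool:
  deltas: "0 0 0 0 0 0.08 0;0 0 0 0 0 0.16 0;0 0 0 0 0 0.2 0;0 0 0 0 0 0.2 0"

```text
time: 11.15
tool_pos: [0.5059, -0.1618, 0.1286]
ee_rot: [3.141, 0.003, 1.744]
wrist_force: [-2.3, -3.6, 4.9]
width: 0.0127
finger_force: 30.0
```

```bash
cat > st.py <<'E'
from h import *
o=robot.get_obs();print({k:np.round(o[k],3).tolist() for k in('time','tool_pos','ee_rot','wrist_force','wrist_torque','width')},o['joint_positions'][5].round(3),o['joint_torque'][5].round(3))
E
python3 st.py
```

```text
{'time': 11.15, 'tool_pos': [0.506, -0.162, 0.129], 'ee_rot': [3.141, 0.003, 1.744], 'wrist_force': [-2.345, -3.634, 4.912], 'wrist_torque': [-0.674, 0.42, -0.042], 'width': 0.013} -0.588 0.222
```

drive_tool:
  deltas: "0 0 0 0 0 0.06 0;0 0 0 0 0 0.11 0;0 0 0 0 0 0.11 0"

```text
time: 11.45
tool_pos: [0.506, -0.1618, 0.1286]
ee_rot: [3.141, 0.003, 1.571]
wrist_force: [-2.4, -2.0, 5.8]
width: 0.0127
finger_force: 30.0
```

```bash
python3 st.py
```

```text
{'time': 11.45, 'tool_pos': [0.506, -0.162, 0.129], 'ee_rot': [3.141, 0.003, 1.571], 'wrist_force': [-2.416, -2.03, 5.76], 'wrist_torque': [-0.697, 0.477, -0.013], 'width': 0.013} -0.415 0.272
```

drive_tool:
  deltas: "0 0 0 0 0 0.06 0;0 0 0 0 0 0.11 0;0 0 0 0 0 0.11 0"

```text
time: 11.75
tool_pos: [0.506, -0.1617, 0.1286]
ee_rot: [3.14, 0.002, 1.399]
wrist_force: [-3.1, -3.4, 4.8]
width: 0.0129
finger_force: 30.0
```

```bash
python3 st.py
```

```text
{'time': 11.75, 'tool_pos': [0.506, -0.162, 0.129], 'ee_rot': [3.14, 0.002, 1.399], 'wrist_force': [-3.126, -3.404, 4.794], 'wrist_torque': [-0.597, 0.453, -0.056], 'width': 0.013} -0.243 0.271
```

drive_tool:
  deltas: "0 0 0 0 0 0.06 0;0 0 0 0 0 0.11 0;0 0 0 0 0 0.11 0"

```text
time: 12.05
tool_pos: [0.5059, -0.1615, 0.1286]
ee_rot: [3.14, 0.001, 1.226]
wrist_force: [-2.1, -1.9, 5.6]
width: 0.0123
finger_force: 30.0
```

```bash
python3 st.py
```

```text
{'time': 12.05, 'tool_pos': [0.506, -0.161, 0.129], 'ee_rot': [3.14, 0.001, 1.226], 'wrist_force': [-2.116, -1.866, 5.626], 'wrist_torque': [-0.514, 0.504, -0.003], 'width': 0.012} -0.07 0.269
```

drive_tool:
  deltas: "0 0 0 0 0 0.06 0;0 0 0 0 0 0.11 0;0 0 0 0 0 0.11 0"

```text
time: 12.35
tool_pos: [0.5057, -0.1613, 0.1286]
ee_rot: [3.141, 0.002, 1.055]
wrist_force: [-3.6, -1.7, 5.7]
width: 0.0132
finger_force: 30.7
```

```bash
python3 st.py
```

```text
{'time': 12.35, 'tool_pos': [0.506, -0.161, 0.129], 'ee_rot': [3.141, 0.002, 1.055], 'wrist_force': [-3.557, -1.664, 5.665], 'wrist_torque': [-0.571, 0.664, 0.524], 'width': 0.013} 0.101 0.867
```

drive_tool:
  deltas: "0 0 0 0 0 0.06 0;0 0 0 0 0 0.11 0;0 0 0 0 0 0.11 0"

```text
time: 12.65
tool_pos: [0.5053, -0.1611, 0.1285]
ee_rot: [3.141, 0.002, 0.882]
wrist_force: [-4.6, -1.4, 6.9]
width: 0.0132
finger_force: 30.8
```

```bash
python3 st.py
```

```text
{'time': 12.65, 'tool_pos': [0.505, -0.161, 0.129], 'ee_rot': [3.141, 0.002, 0.882], 'wrist_force': [-4.608, -1.439, 6.942], 'wrist_torque': [-0.468, 0.909, 0.548], 'width': 0.013} 0.274 0.886
```

The bite came just before yaw 1.055: torque there is already about 0.52, and the slope afterwards matches. Allowing for the torque ramp and bar rock, the onset is about 1.19, so I'll stop at a tool yaw of about 0.37.

drive_tool:
  deltas: "0 0 0 0 0 0.06 0;0 0 0 0 0 0.12 0;0 0 0 0 0 0.18 0;0 0 0 0 0 0.24 0;0 0 0 0 0 0.28 0"

```text
time: 13.15
tool_pos: [0.5046, -0.1602, 0.1285]
ee_rot: [-3.14, 0.002, 0.441]
wrist_force: [-5.9, -0.3, 8.4]
width: 0.0131
finger_force: 31.4
```

```bash
python3 st.py
```

```text
{'time': 13.15, 'tool_pos': [0.505, -0.16, 0.129], 'ee_rot': [-3.14, 0.002, 0.441], 'wrist_force': [-5.874, -0.263, 8.354], 'wrist_torque': [0.02, 1.312, 0.703], 'width': 0.013} 0.716 0.289
```

drive_tool:
  deltas: "0 0 0 0 0 0.046 0;0 0 0 0 0 0.046 0"

```text
time: 13.35
tool_pos: [0.5044, -0.16, 0.1285]
ee_rot: [-3.14, 0.002, 0.371]
wrist_force: [-6.1, 0.3, 6.9]
width: 0.0134
finger_force: 31.2
```

```bash
python3 st.py
```

```text
{'time': 13.35, 'tool_pos': [0.504, -0.16, 0.128], 'ee_rot': [-3.14, 0.002, 0.371], 'wrist_force': [-6.12, 0.262, 6.944], 'wrist_torque': [0.051, 1.365, 0.619], 'width': 0.013} 0.786 0.918
```

drive_tool:
  deltas: "0 0 0 0 0 0 40;0 0 0 0 0 0 40;0 0 0 0 0 0 40;0 0 0 0 0 0 40;0 0 0 0 0 0 40"

```text
time: 13.85
tool_pos: [0.5058, -0.1606, 0.1271]
ee_rot: [-3.141, 0.0, 0.37]
wrist_force: [0.4, -0.1, -0.2]
width: 0.04
finger_force: 0.0
```

drive_tool:
  deltas: "0 0 -0.4 0 0 0 40;0 0 -0.8 0 0 0 40;0 0 -1 0 0 0 40;-0.5 0 -1 0 0 0 40;-1 0 -1 0 0 0 40"

```text
time: 14.35
tool_pos: [0.4126, -0.1972, 0.228]
ee_rot: [3.14, -0.001, 0.373]
wrist_force: [-1.3, -1.3, 0.0]
width: 0.0405
finger_force: 0.0
```

drive_tool:
  deltas: "-0.1 0 -0.2 0 0 0 40;-0.1 0 -0.2 0 0 0 40"

```text
time: 14.55
tool_pos: [0.4029, -0.2015, 0.2498]
ee_rot: [3.137, -0.003, 0.367]
wrist_force: [1.3, -0.0, 0.2]
width: 0.0399
finger_force: 0.0
```

```bash
python3 look.py pics/w4.png
```

```text
[ 0.40288706 -0.20148136  0.24977081] [-0.588 -0.143  1.51   0.     1.77   0.614]
pivot 0.67 [111.  49.] [ 0.4783 -0.0017  0.105 ]
knob_grip 0.91 [313.  88.] [ 0.5047 -0.1615  0.137 ]
radius 0.91 [632. 246.] [ 0.4919 -0.5219  0.05  ]
radius 0.63 [343. 406.] [ 0.2061 -0.3137  0.05  ]
mask 0.84 [311.  82.] [ 0.5058 -0.1598] [(np.float64(0.0216), np.float64(-1.202)), (np.float64(0.0485), np.float64(-2.766))]
```

View pics/w4.png

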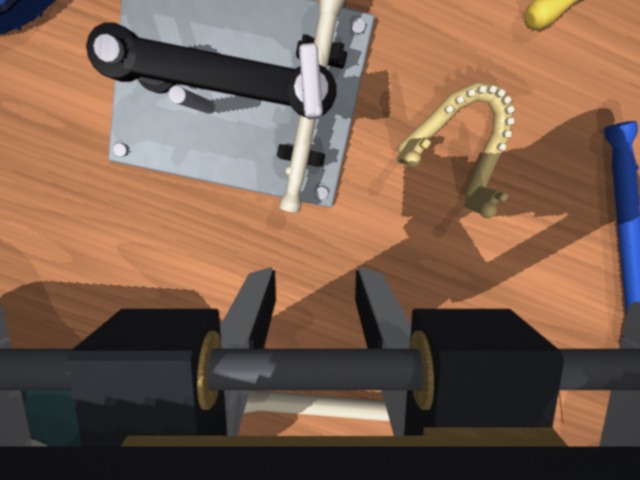

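The arm is still at its stop over the bone. The knob bar runs from (307,45) to (314,115), about 43° past the bite once its rock is allowed for. The bone and mandible haven't moved, and the gripper is clear.

```bash
python3 -c "
from bench import robot
print(robot.close_job())"
```

```text
the job is handed in; nothing more can be done
None
```

The job is handed in: the clamp arm is against its stop over the radius, and the knob was turned an estimated 43° past the bite, give or take a few degrees, and released. I saw no sign that the bone or mandible moved; the hinge pin and dish weren't in the last view.

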